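Fill and stack the sample trays

TASK

Stand the sample tin that is left on the bench in the free half of the tray that already holds two tins. Then stack the empty tray on top of that one, turned end for end relative to it, so that it stands level on the ledges inside the lower tray's rim, clear of the tins, instead of nesting down onto them. Lower the tray into place, do not drop it, and leave the other things on the bench alone.

Things in the scene. Friction and masses are not known exactly. Their poses are not given: they have to be found in the camera images.
- full_tray_centre (a point): Centre (half-way up, 35 mm above its underside) of the tray with two tins: loose grey plastic stack-nest tray, 240 x 160 mm over the rim, 70 mm high, 0.18 kg, on the bench. Its axes are the tray's: x along the 240 mm length towards the label end, y across the width, z up. The two tins stand side by side at about x = -75, y = +26 and -26 mm; the half towards its label end (+x) is free.
- full_tray: The same tray; origin at the centre of its underside. Rim: upright band 8 mm thick, 18 mm high all round, 224 x 144 mm inside. Below it the walls are 2.2 mm thick and lean in 6 degrees to a foot of 213 x 133 mm; floor 3 mm thick. Each long wall has two vertical channels pressed in from outside, 40 mm wide at the foot and 21 at the top, at x = +85 and -45 mm, each topped inside by a ledge.
- full_tray_ledge (a point): Top middle of one of the lower tray's four ledges, at x = +85, y = +65 mm (others: y = -65; x = -45, y = +-65), 58 mm above the underside, 12 mm below the rim's top. Each is flat, 23 mm along x, and juts 14 mm in from the rim. A tray set on end for end stands on them, 58 mm higher than this one, with 5 mm play all round inside the rim; set on the same way round, its channels let it nest down past them.
- empty_tray_centre (a point): Centre (35 mm above its underside) of the empty tray, the same kind of tray in every way, loose on the bench, lying in about the same direction as the other one (within 0.5 rad). Its axes are the tray's: x along the 240 mm length towards the label end, y across the width, z up.
- empty_tray: The empty tray itself; origin at the centre of its underside.
- empty_tray_rim_left (a point): On the empty tray, mid-height of the rim band of the long wall on its +y side: 76 mm from the tray's centre line, x = +10 mm, 61 mm above the underside. A good place to grip across the 8 mm band from above (also on the -y side, at y = -76 mm); x = -20 to +60 mm is free of ledges. Keep the fingertips within the band's 18 mm: below it the wall leans in.
- empty_tray_label_end (a point): On the empty tray, middle of its label end (+x end, 120 mm from the centre, 60 mm above the underside): there the rim has a finger dip 80 mm wide and 10 mm deep, with a blank card pocket on the wall below; the other end's rim is straight. The full tray has the same at its own +x end.
- tin_bench_centre (a point): Centre (half-way up) of the tin to be loaded: upright closed aluminium sample tin with a slip lid, diameter 48 mm, 46 mm high, 0.11 kg, standing on the bench between the trays. z is its axis, up.
- tin_a_centre (a point): Centre of one tin that stands in the full tray, same kind of tin.
- tin_b_centre (a point): Centre of the other tin that stands in the full tray, same kind of tin.
- tin_bench: The tin to be loaded; origin at the centre of its underside.
- loading_plate: Bystander: aluminium plate with rows of countersunk holes, 100 x 160 x 10 mm, lying flat; origin under its centre.
- brush: Bystander: flat brush with wooden handle, about 210 x 60 x 16 mm, lying flat; origin under its middle, bristles to its +x.
- tape_roll: Bystander: roll of pale tape, diameter 96 mm, 24 mm high, lying flat; origin under its centre.
- reagent_jar: Bystander: amber jar with a black cap, diameter 60 mm, 85 mm high; origin under its centre.
There are look-alikes about, which are no part of the job. What is shaped like the tin_bench but purple is not meant. Leave any blue or red look-alike of the part that bears tin_a_centre alone.

How it is judged:
On the way, in this order (a step that is already met when the one before it is completed fails the run):
1. the tin from the bench stands upright in the tray with the other two, let go (x of tin_bench_centre in the frame of full_tray_centre between -0.1 and 0.1 m and y of tin_bench_centre in the frame of full_tray_centre between -0.06 and 0.06 m and z of tin_bench_centre in the frame of full_tray_centre between -0.015 and -0.003 m and angle between tin_bench_centre's own z axis and vertical below 0.1 rad and contact force between the fingers and tin_bench below 0.1 N), for 0.2 s.
2. the empty tray stands turned round on the ledges of the full one (z of empty_tray_centre in the frame of full_tray_centre between 0.0555 and 0.0605 m and x of empty_tray_centre in the frame of full_tray_centre between -0.008 and 0.008 m and y of empty_tray_centre in the frame of full_tray_centre between -0.008 and 0.008 m and x of empty_tray_label_end in the frame of full_tray_centre below -0.1 m and angle between each of empty_tray_centre, full_tray_centre's own z axis and vertical below 0.035 rad), for 0.2 s.
At the end, for the whole second after the job is handed in: The empty tray stands on the full tray, turned end for end, its underside 58 mm above the other's (55.5 to 60.5 mm), centred within 8 mm and level within 2 degrees; all three tins stand upright on the floor of the lower tray, which stands on the bench; everything is released and at rest (all of step 2 and x of tin_bench_centre in the frame of full_tray_centre between -0.1 and 0.1 m and y of tin_bench_centre in the frame of full_tray_centre between -0.06 and 0.06 m and z of tin_bench_centre in the frame of full_tray_centre between -0.015 and -0.003 m and angle between each of tin_bench_centre, tin_a_centre, tin_b_centre's own z axis and vertical below 0.1 rad and x of tin_a_centre in the frame of full_tray_centre between -0.1 and 0.1 m and y of tin_a_centre in the frame of full_tray_centre between -0.06 and 0.06 m and z of tin_a_centre in the frame of full_tray_centre between -0.015 and -0.003 m and x of tin_b_centre in the frame of full_tray_centre between -0.1 and 0.1 m and y of tin_b_centre in the frame of full_tray_centre between -0.06 and 0.06 m and z of tin_b_centre in the frame of full_tray_centre between -0.015 and -0.003 m and height (world z) of full_tray_centre below 0.039 m and linear speed of each of empty_tray, full_tray, tin_bench below 0.02 m/s); the robot touches nothing.
It fails at once if a thing that has no part in the job was moved more than 20 mm (distance of any of loading_plate, brush, tape_roll, reagent_jar from where it was at the start of the episode above 0.02 m).
It fails at once if the empty tray was dropped (fell freely, faster than 0.5 m/s, out of the fingers) (linear speed of empty_tray above 0.5 m/s and contact force between the fingers and empty_tray below 0.05 N).
It also fails if it takes over 58 s, if anything falls off the work surface, if the arm or the gripper's body presses on something with over 40 N, if the wrist force passes 120 N, or if a joint passes its speed limit or range.

ROBOT

A 7-joint arm with a two-finger parallel gripper is mounted at the origin on the work surface. World frame = base frame: x ahead of the robot, y to its left, z up, the work surface at z = 0. Lengths are in m, angles in rad, forces in N, time in s.
With the tool pointing down it reaches from about 0.4 to 0.85 m from the base axis. Payload 10.4 kg.
Tool frame: the origin (TCP) lies midway between the tips of the shut fingers; the grasp point (between the pads) lies manip.pinch_z behind it (manip.pinch_z is the distance from the TCP to the grasp point, in m); z points along the fingers, y is the direction in which the jaws open and shut (so a half turn about z gives the same grasp; the last joint's range is limited). The gripper opens to 85 mm and grips with 20 to 120 N. Pads are 22 mm wide; open, the fingers measure 114 mm over their backs; the gripper's body (76 mm by 85 mm) begins 54 mm behind the grasp point. The pads swing forward as they close: fully open they stand 13 mm farther back than shut.
Start: joints at [-1.163, 0.332, -0.065, 1.46, 0.022, 1.35, -0.088], TCP at [0.261, 0.568, 0.231] pointing down, gripper open.
Joint ranges: [-2.6, 2.6], [-0.5, 2.12], [-1.47, 1.34], [0.16, 2.42], [-1.27, 4.41], [0.06, 2.06], [-2.6, 2.6]. Speed limits (rad/s): [2.22, 2.22, 2.79, 2.79, 3.14, 3.14, 3.14].

INTERFACE

Orientations are given as a unit quaternion [x, y, z, w].
In Python, from workcell import manip gives the robot as it stands.
- The arm moves only by the shell command python3 -m handwheel 'ROWS' [FORCE]. ROWS is JSON, a list that holds one entry, the list of rows, each a list of 7 numbers: the shift along the tool's x, y, z in m, then the turn, a rotation vector about the tool's x, y, z in rad, then the finger opening in m, from 0 to 0.0854. In form: [[[tx, ty, tz, ax, ay, az, claw], ...]]. A call has 1 to 8 rows; each row is the pose to reach, as a shift and turn from the pose commanded when the call began, along the tool's axes at that moment; what a row does not reach only later rows make up. A row lasts 1/8 s, in which the tool goes at most 62.5 mm and 10.7 degrees, less where a joint would pass 70% of its speed; a pose out of reach is approached as far as the arm can. A call with a gripper value outside its range is refused whole. The fingers move at their own pace and stop on an object; FORCE is the grip in N (left out, the last holds). Time passes only in rows, so rows that repeat a pose let the fingers close. It gives the time, the measured TCP pose, the force and the opening at its end, in the units of the state.
- manip.get_obs(): the state, without advancing time (a new reading comes with each control period).
- manip.camera(name): name is "scene" or "top" or "wrist"; returns the picture (480x640x3 uint8, blue, green, red); there is no depth.
- manip.calibration(name): a dict with "fx", "fy", "cx", "cy" (pixels), "view" (4x4, takes a point from world to camera coordinates); the wrist camera has in their place "tool_from_camera" (4x4, takes a point from camera to tool coordinates, whose origin is the TCP and whose axes are the flange's). Camera axes: x right, y up, looking along -z (the intrinsics and any distortion apply to the point x, -y, -z); pixel columns grow to the right and rows downward; lengths in m; the calibration is good to about 2 mm. A picture is of the moment at which its call begins: read the wrist's pose just before it. calibration takes no time and is no camera call.
- manip.hand_in(): hands the job in, once; it reports no verdict.
The state is a dict: "clock": time; "joint_pos": joint angles; "joint_velocities": joint speeds; "tau": joint torques, N m; "position": TCP position; "ee_rot": TCP orientation; "ft_force": force on the tool from outside, world axes, zero at the start; "torque": the same for the moment, N m; "grip_width": opening from 0.0 (shut) to 1.0 (fully open).
Only numpy, scipy, OpenCV 4.12 (cv2) and the standard library are available. Lean on these libraries where they do the work, as an engineer would, in place of code of your own. Each camera call takes 0.05 s, during which the arm holds its last target.

## Working session

There is one attempt and no reset: what is moved stays moved. The work goes in short steps, Python scripts to look and compute and a shell command to move; the robot and the scene stay as the last step left them, time stands still between calls to the robot, and variables do not carry over. Pictures are saved under pics/ and viewed, and the job is handed in when it is done.

```bash
ls -la; mkdir -p pics; python3 - <<'E'
from workcell import manip
import cv2, numpy as np
o=manip.get_obs(); print({k:np.round(v,4).tolist() if not isinstance(v,float) else v for k,v in o.items()}); print(manip.pinch_z)
for n in ("scene","top","wrist"):
    cv2.imwrite(f"pics/{n}0.png",manip.camera(n)); print(n,manip.calibration(n))
E
```

```text
total 12
drwxr-xr-x  3 agent agent 4096 Dec  6 21:51 .
drwxr-xr-x 23 root  root  4096 Dec  6 21:51 ..
drwxr-xr-x  2 agent agent 4096 Dec  6 21:51 pics
{'clock': 0.0, 'joint_pos': [-1.1626, 0.3329, -0.0647, 1.461, 0.0216, 1.3499, -0.0885], 'joint_velocities': [0.0012, -0.001, -0.0005, 0.0003, 0.0014, -0.0009, 0.001], 'tau': [0.0008, -62.5459, 0.0495, -39.1594, 0.0162, 0.0101, 0.0], 'position': [0.2608, 0.5675, 0.2305], 'ee_rot': [0.2137, 0.9769, -0.0007, -0.0001], 'ft_force': [-0.1437, 0.4653, -0.3192], 'torque': [0.08, -0.0057, 0.0078], 'grip_width': 0.9994939128064452}
0.0187
scene {'fx': 461.9165513462582, 'fy': 461.9165513462582, 'cx': 321.185491488614, 'cy': 243.44802382798983, 'view': array([[ 0.46679363,  0.88414813,  0.0196417 , -0.26293042],
       [-0.68638653,  0.34820006,  0.63845928,  0.35669323],
       [ 0.55765334, -0.31151052,  0.76940493, -1.53666268],
       [ 0.        ,  0.        ,  0.        ,  1.        ]])}
top {'fx': 484.17226842210164, 'fy': 484.17226842210164, 'cx': 318.88748957356256, 'cy': 239.2094700122898, 'view': array([[-0.00871006, -0.99982084,  0.01680572, -0.01012049],
       [ 0.99770603, -0.00756089,  0.06727187, -0.56148317],
       [-0.06713275,  0.01735311,  0.99759314, -1.22410308],
       [ 0.        ,  0.        ,  0.        ,  1.        ]])}
wrist {'fx': 431.50825537693095, 'fy': 431.50825537693095, 'cx': 316.67926687515177, 'cy': 237.46948117279726, 'tool_from_camera': array([[ 4.99523931e-04,  9.46652893e-01,  3.22254637e-01,
         8.44246083e-02],
       [ 9.99999463e-01, -1.80362257e-04, -1.02025905e-03,
        -2.54381991e-04],
       [-9.07708607e-04,  3.22254974e-01, -9.46652475e-01,
        -1.42044556e-01],
       [ 0.00000000e+00,  0.00000000e+00,  0.00000000e+00,
         1.00000000e+00]])}
```

View pics/scene0.png

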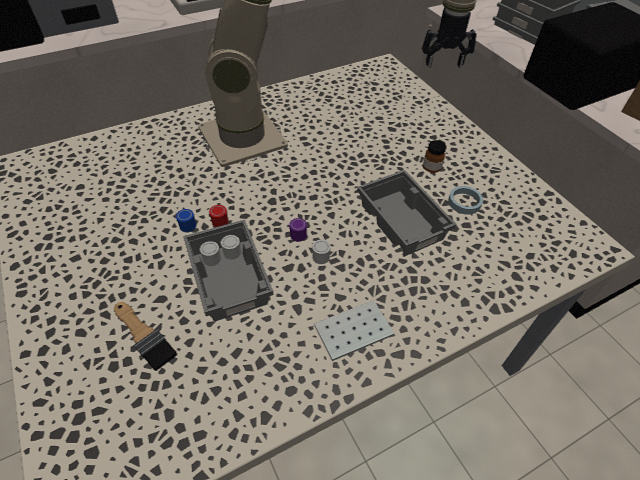

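View pics/top0.png

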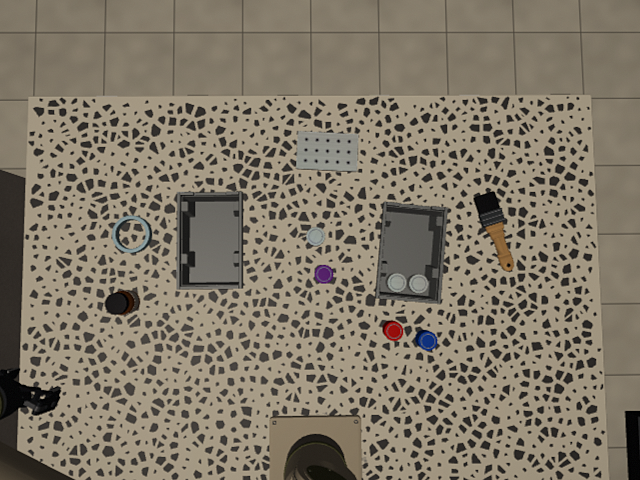

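View pics/wrist0.png

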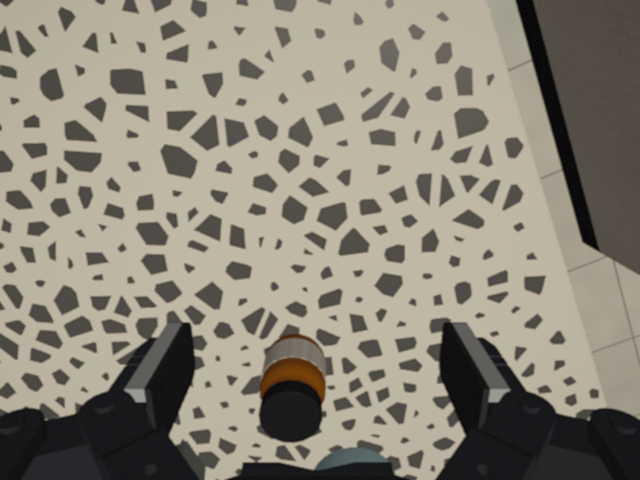

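The top view shows the full tray at about (411,252) with two tins at its near end. The empty tray is at (210,240), the grey bench tin at (316,237), and the purple, red and blue decoys nearby. Next I'll measure from the top view.

```bash
cat > h.py <<'E'
from workcell import manip
import cv2, numpy as np
from scipy.spatial.transform import Rotation as R
def campose(n,obs=None):
    c=manip.calibration(n)
    if n!="wrist": return c,np.linalg.inv(c["view"])
    o=obs or manip.get_obs(); T=np.eye(4); T[:3,:3]=R.from_quat(o["ee_rot"]).as_matrix(); T[:3,3]=o["position"]
    return c,T@c["tool_from_camera"]
def cast(n,uv,z,obs=None):
    c,M=campose(n,obs); uv=np.atleast_2d(uv).astype(float)
    d=np.c_[(uv[:,0]-c["cx"])/c["fx"],-(uv[:,1]-c["cy"])/c["fy"],-np.ones(len(uv))]@M[:3,:3].T
    o=M[:3,3]; s=(z-o[2])/d[:,2]; return o+d*s[:,None]
def proj(n,P,obs=None):
    c,M=campose(n,obs); V=np.linalg.inv(M); P=np.atleast_2d(P); q=P@V[:3,:3].T+V[:3,3]
    return np.c_[c["cx"]-c["fx"]*q[:,0]/q[:,2], c["cy"]+c["fy"]*q[:,1]/q[:,2]]
E
python3 - <<'E'
from h import *
im=cv2.imread("pics/top0.png")
a=cv2.resize(im[170:320,160:260],None,fx=4,fy=4,interpolation=cv2.INTER_CUBIC)
b=cv2.resize(im[170:320,360:460],None,fx=4,fy=4,interpolation=cv2.INTER_CUBIC)
cv2.imwrite("pics/crop0.png",np.hstack([a,b]))
print(manip.calibration("top").keys())
for n,uv,z in (("full",(411,252),.07),("empty",(210,240),.07),("tin",(315.5,236.5),.046),("purple",(323.5,274),.046)):print(n,cast("top",uv,z).round(3))
E
```

```text
dict_keys(['fx', 'fy', 'cx', 'cy', 'view'])
full [[ 0.525 -0.241  0.07 ]]
empty [[0.558 0.253 0.07 ]]
tin [[ 0.566 -0.006  0.046]]
purple [[ 0.472 -0.025  0.046]]
```

View pics/crop0.png

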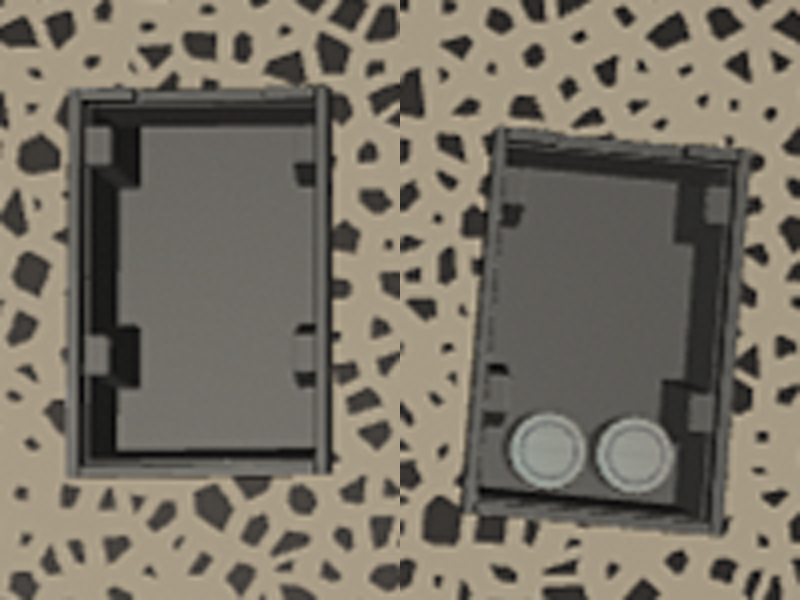

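```bash
cat >> h.py <<'E'
def rel(p,yaw_deg):
    """shift/turn from current measured pose to tool-down pose at p with tool x at yaw"""
    o=manip.get_obs(); A=R.from_quat(o["ee_rot"]); y=np.radians(yaw_deg)
    B=R.from_matrix(np.array([[np.cos(y),np.sin(y),0],[np.sin(y),-np.cos(y),0],[0,0,-1]]))
    print("t",A.inv().apply(np.array(p)-o["position"]).round(4),"rv",(A.inv()*B).as_rotvec().round(4),"clock",round(o["clock"],2))
E
python3 - <<'E'
from h import *
c=np.array([(68,92),(328,88),(330,472),(68,476)])/4+[160,170]
f=np.array([(493-400,128),(750-400,152),(722-400,533),(466-400,512)])/4+[360,170]
for q in (c,f):
    P=cast("top",q-.0,.07); print(P.round(4).tolist(),P.mean(0).round(4)); d=(P[0]+P[1]-P[2]-P[3])/2; print(np.degrees(np.arctan2(d[1],d[0])),np.linalg.norm(d))
rel([0.51,-0.12,0.25],180)
E
```

```text
[[0.6748, 0.3351, 0.07], [0.6763, 0.1752, 0.07], [0.4401, 0.1735, 0.07], [0.4392, 0.3325, 0.07]] [0.5576 0.2541 0.07  ]
0.515634619788822 0.23593751349266998
[[0.6492, -0.1743, 0.07], [0.6332, -0.334, 0.07], [0.3984, -0.3105, 0.07], [0.4127, -0.1535, 0.07]] [ 0.5234 -0.2431  0.07  ]
-5.36171600125198 0.23669688908307426
t [-0.5135 -0.5208 -0.0187] rv [-1.000e-03 -2.000e-04 -4.307e-01] clock 0.15
```

```bash
python3 -m handwheel '[[[-0.25,-0.25,-0.02,0,0,-0.43,0.085],[-0.25,-0.25,-0.02,0,0,-0.43,0.085],[-0.25,-0.25,-0.02,0,0,-0.43,0.085],[-0.513,-0.52,-0.02,0,0,-0.43,0.085],[-0.513,-0.52,-0.02,0,0,-0.43,0.085],[-0.513,-0.52,-0.02,0,0,-0.43,0.085],[-0.513,-0.52,-0.02,0,0,-0.43,0.085],[-0.513,-0.52,-0.02,0,0,-0.43,0.085]]]'; python3 - <<'E'
from h import *
rel([0.51,-0.12,0.25],180)
E
```

```text
clock: 1.15
position: [0.432, 0.0963, 0.2474]
ee_rot: [0.0, 1.0, 0.0, 0.0]
ft_force: [1.2, 1.1, 0.2]
grip_width: 0.994
t [-0.0781 -0.2163 -0.0027] rv [ 0.0005  0.0003 -0.0007] clock 1.15
```

```bash
python3 -m handwheel '[[[-0.06,-0.236,-0.023,0,0,0,0.085],[-0.06,-0.236,-0.023,0,0,0,0.085],[-0.06,-0.236,-0.023,0,0,0,0.085],[-0.06,-0.236,-0.023,0,0,0,0.085],[-0.06,-0.236,-0.023,0,0,0,0.085],[-0.06,-0.236,-0.023,0,0,0,0.085]]]'; python3 - <<'E'
from h import *
o=manip.get_obs(); im=manip.camera("wrist"); cv2.imwrite("pics/w1.png",im)
import json; json.dump({k:list(map(float,o[k])) for k in("position","ee_rot")},open("w1.json","w")); print(o["position"],o["ee_rot"])
E
```

```text
clock: 1.9
position: [0.4915, -0.1372, 0.2699]
ee_rot: [0.0, 1.0, 0.0, -0.0]
ft_force: [-0.5, 0.5, 0.4]
grip_width: 0.996
[ 0.49146138 -0.13721099  0.26992522] [ 4.12269770e-04  9.99999826e-01  1.72694051e-04 -3.84105772e-04]
```

View pics/w1.png

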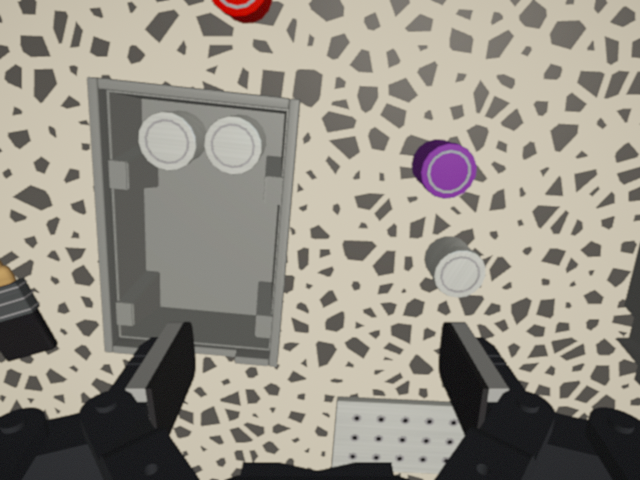

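The wrist view shows the full tray with its corners at about (90,78), (298,101), (276,364) and (107,349). The grey tin's lid is at (460,272) and the purple one is at (448,170). I'll refine these positions.

```bash
python3 - <<'E'
from h import *
import json
o=json.load(open("w1.json")); im=cv2.imread("pics/w1.png")
g=cv2.cvtColor(im,cv2.COLOR_BGR2HSV)
m=((g[...,1]<25)&(g[...,2]>165)).astype(np.uint8)
n,l,s,c=cv2.connectedComponentsWithStats(m)
for i in range(1,n):
    if s[i,4]>700:
        cn=cv2.findContours((l==i).astype(np.uint8),0,1)[0][0]; e=cv2.fitEllipse(cv2.convexHull(cn)); print(s[i],np.round(e[0],1),np.round(e[1],1))
q=[(90,78),(298,101),(276,364),(107,349)]
print(cv2.vconcat([cv2.hconcat([cv2.resize(im[max(0,y-20):y+20,x-30:x+30],None,fx=6,fy=6,interpolation=2) for x,y in r]) for r in (q[:2],q[3:]+[q[2]])]).shape)
cv2.imwrite("pics/c1.png",cv2.vconcat([cv2.hconcat([cv2.resize(im[y-20:y+20,x-30:x+30],None,fx=6,fy=6,interpolation=2) for x,y in r]) for r in (q[:2],[q[3],q[2]])]))
E
```

```text
[ 139  112   57   58 2408] [166.9 140.5] [53.8 60.3]
[ 205  117   56   57 2486] [232.6 144.9] [55.  58.7]
[ 435  251   51   47 1792] [460.  273.6] [45.5 52.1]
[ 333  401  130   73 6899] [389.8 434.8] [ 84.6 149.6]
(480, 720, 3)
```

View pics/c1.png

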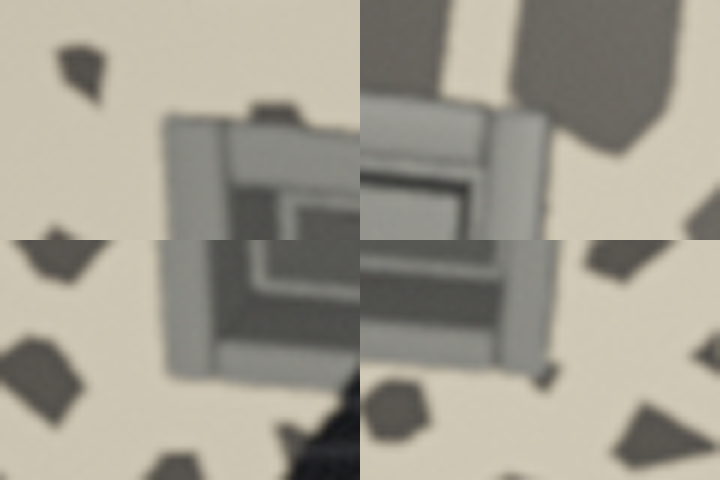

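```bash
python3 - <<'E'
from h import *
import json
o=json.load(open("w1.json"))
P=cast("wrist",[(87.2,77.2),(299.5,99.7),(105,352),(277.2,366.5)],.07,o); print(P.round(4),P.mean(0))
d=(P[2]+P[3]-P[0]-P[1])/2; w=(P[1]+P[3]-P[0]-P[2])/2
print(np.degrees(np.arctan2(d[1],d[0])),np.linalg.norm(d),np.degrees(np.arctan2(-w[0],w[1])),np.linalg.norm(w))
T=cast("wrist",[(460,273.6)],.046,o); print("tin",T)
print("tins",cast("wrist",[(166.9,140.5),(232.6,144.9)],.049,o))
rel([T[0,0],T[0,1],0.12],180)
E
```

```text
[[ 0.3976 -0.3069  0.07  ]
 [ 0.4136 -0.1494  0.07  ]
 [ 0.6345 -0.3311  0.07  ]
 [ 0.6504 -0.1733  0.07  ]] [ 0.52402511 -0.24017766  0.07      ]
-5.803051258501366 0.23813726150469203 -5.770617481856238 0.1584709955884251
tin [[ 0.56693939 -0.00419834  0.046     ]]
tins [[ 0.44598754 -0.25999439  0.049     ]
 [ 0.44958813 -0.20602244  0.049     ]]
t [-0.0756  0.1322  0.15  ] rv [ 0.0005 -0.0006  0.0006] clock 1.95
```

```bash
python3 -m handwheel '[[[-0.0755,0.132,0.15,0,0,0,0.08],[-0.0755,0.132,0.15,0,0,0,0.08],[-0.0755,0.132,0.15,0,0,0,0.08],[-0.0755,0.132,0.15,0,0,0,0.08],[-0.0755,0.132,0.15,0,0,0,0.08],[-0.0755,0.132,0.20,0,0,0,0.08],[-0.0755,0.132,0.2535,0,0,0,0.08],[-0.0755,0.132,0.2535,0,0,0,0.08]]]'; python3 -m handwheel '[[[0,0,0,0,0,0,0.08],[0,0,0,0,0,0,0.035],[0,0,0,0,0,0,0.035],[0,0,0,0,0,0,0.035],[0,0,0,0,0,0,0.035]]]' 40;  python3 - <<'E'
from h import *
cv2.imwrite("pics/w2.png",manip.camera("wrist"))
E
```

```text
clock: 2.95
position: [0.5646, -0.0063, 0.0151]
ee_rot: [0.001, 1.0, -0.0, -0.003]
ft_force: [-1.0, -0.9, -0.1]
grip_width: 0.934
clock: 3.58
position: [0.5683, -0.0057, 0.0188]
ee_rot: [0.0, 1.0, 0.0, 0.001]
ft_force: [-3.3, 0.6, 11.7]
grip_width: 0.548
```

View pics/w2.png

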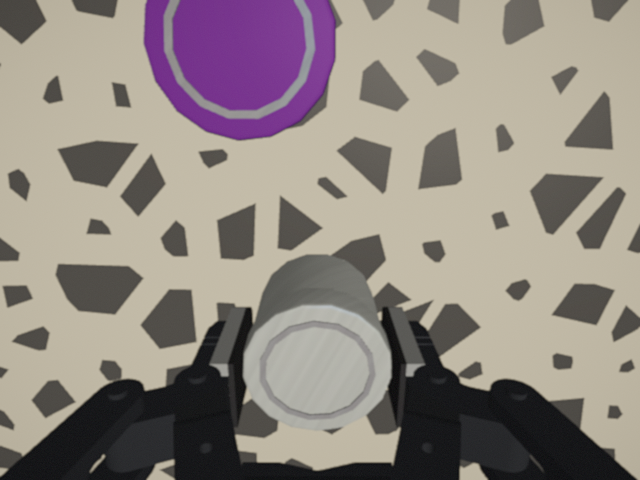

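```bash
python3 -m handwheel '[[[0,0,-0.06,0,0,0,0.035],[0,0,-0.12,0,0,0,0.035],[0.003,-0.06,-0.134,0,0,0.1,0.035],[0.003,-0.12,-0.134,0,0,0.1,0.035],[0.003,-0.18,-0.134,0,0,0.1,0.035],[0.003,-0.239,-0.134,0,0,0.1,0.035],[0.003,-0.239,-0.134,0,0,0.1,0.035],[0.003,-0.239,-0.134,0,0,0.1,0.035]]]' 40;  python3 - <<'E'
from h import *
c=np.array([.524,-.2405]); a=np.radians(-5.8); t=c+.04*np.array([np.cos(a),np.sin(a)])
rel([*t,.022],174.2)
cv2.imwrite("pics/w3.png",manip.camera("wrist"))
E
```

```text
clock: 4.62
position: [0.5641, -0.2445, 0.1511]
ee_rot: [0.051, 0.999, 0.0, 0.0]
ft_force: [0.5, 1.2, -0.4]
grip_width: 0.549
t [ 0.0003 -0.0002  0.1291] rv [0.0006 0.0003 0.0001] clock 4.62
```

View pics/w3.png

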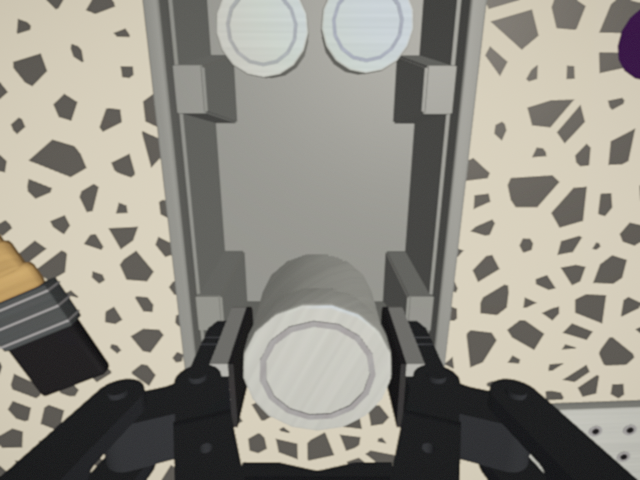

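```bash
python3 -m handwheel '[[[0,0,0.05,0,0,0,0.035],[0,0,0.09,0,0,0,0.035],[0,0,0.115,0,0,0,0.035],[0,0,0.125,0,0,0,0.035],[0,0,0.1285,0,0,0,0.035],[0,0,0.1285,0,0,0,0.035],[0,0,0.1285,0,0,0,0.035]]]' ; python3 -m handwheel '[[[0,0,0,0,0,0,0.064],[0,0,0,0,0,0,0.064],[0,0,0,0,0,0,0.064],[0,0,0,0,0,0,0.064]]]'
```

```text
clock: 5.55
position: [0.5647, -0.2449, 0.0233]
ee_rot: [0.05, 0.999, -0.0, 0.001]
ft_force: [-0.8, 0.1, -1.2]
grip_width: 0.547
clock: 6.05
position: [0.5641, -0.2447, 0.0223]
ee_rot: [0.05, 0.999, 0.0, 0.0]
ft_force: [1.2, -0.5, 0.3]
grip_width: 0.746
```

```bash
python3 - <<'E'
from h import *
rel([.48,-.137,.27],180)
E
```

```text
t [ 0.0945  0.0987 -0.2477] rv [ 1.000e-04  1.000e-04 -1.009e-01] clock 6.05
```

```bash
python3 -m handwheel '[[[0,0,-0.06,0,0,0,0.064],[0,0,-0.12,0,0,0,0.064],[0.0945,0.0985,-0.2475,0,0,-0.101,0.06],[0.0945,0.0985,-0.2475,0,0,-0.101,0.06],[0.0945,0.0985,-0.2475,0,0,-0.101,0.06],[0.0945,0.0985,-0.2475,0,0,-0.101,0.06],[0.0945,0.0985,-0.2475,0,0,-0.101,0.06]]]'; python3 - <<'E'
from h import *
o=manip.get_obs(); im=manip.camera("wrist"); cv2.imwrite("pics/w4.png",im)
import json; json.dump({k:list(map(float,o[k])) for k in("position","ee_rot")},open("w4.json","w"))
rel([.51,.14,.27],180)
E
```

```text
clock: 6.92
position: [0.4799, -0.1374, 0.2695]
ee_rot: [-0.0, 1.0, 0.0, 0.0]
ft_force: [0.4, -0.3, -0.8]
grip_width: 0.705
t [-0.0301  0.2778 -0.0012] rv [-0.0002 -0.0012 -0.0006] clock 6.97
```

View pics/w4.png

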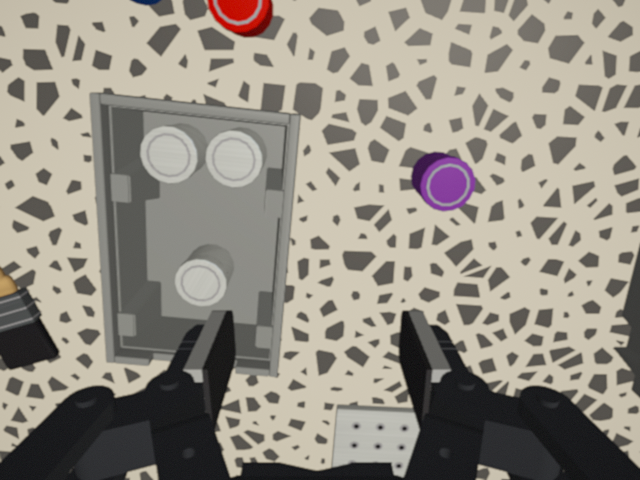

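The tin stands upright in the free half, lid at (201,283), and the tray hasn't moved. Next is the empty tray.

```bash
python3 -m handwheel '[[[-0.03,0.278,0,0,0,0,0.06],[-0.03,0.278,0,0,0,0,0.06],[-0.03,0.278,0,0,0,0,0.06],[-0.03,0.278,0,0,0,0,0.05],[-0.03,0.278,0,0,0,0,0.05],[-0.03,0.278,0,0,0,0,0.05],[-0.03,0.278,0,0,0,0,0.05]]]'; python3 - <<'E'
from h import *
o=manip.get_obs(); im=manip.camera("wrist"); cv2.imwrite("pics/w5.png",im)
import json; json.dump({k:list(map(float,o[k])) for k in("position","ee_rot")},open("w5.json","w"))
E
```

```text
clock: 7.85
position: [0.5102, 0.1391, 0.2685]
ee_rot: [0.001, 1.0, -0.001, -0.001]
ft_force: [0.2, -1.2, -0.1]
grip_width: 0.586
```

View pics/w5.png

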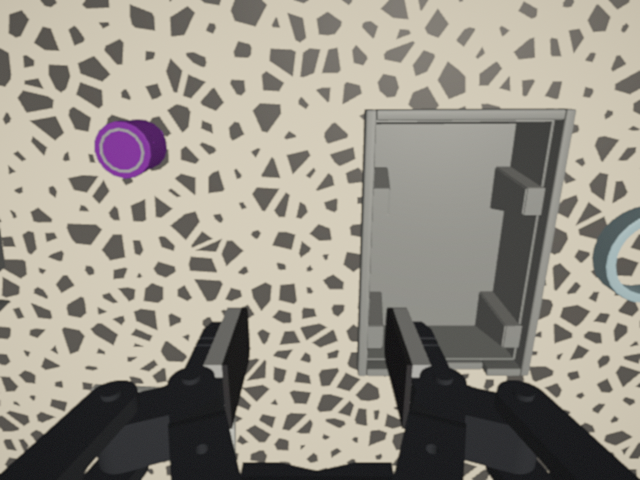

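```bash
python3 - <<'E'
from h import *
im=cv2.imread("pics/w5.png"); q=[(366,109),(575,110),(360,374),(526,374)]
z=[cv2.resize(im[y-20:y+20,x-30:x+30],None,fx=6,fy=6,interpolation=2) for x,y in q]
cv2.imwrite("pics/c5.png",cv2.vconcat([cv2.hconcat(z[:2]),cv2.hconcat(z[2:])]))
E
```

```text
(no output)
```

View pics/c5.png

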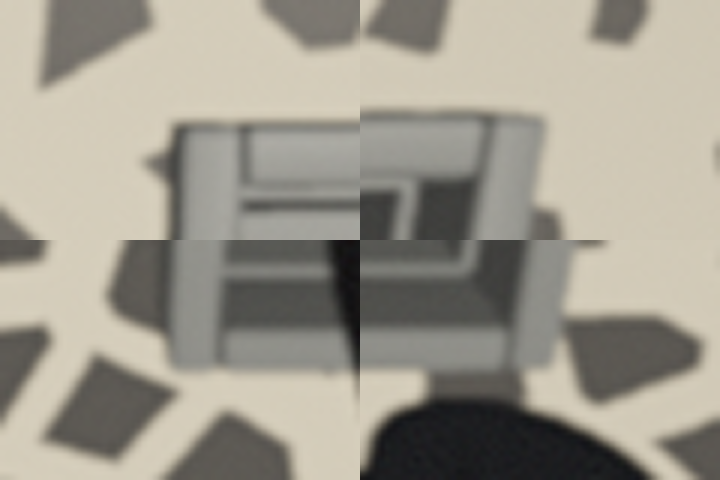

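```bash
cat > emp.py <<'E'
from h import *
import json
o=json.load(open("w5.json"))
P=cast("wrist",[(366.3,109.7),(576,109.7),(358.3,375.3),(527.7,375.2)],.07,o); print(P.round(4),P.mean(0))
d=(P[2]+P[3]-P[0]-P[1])/2; w=(P[1]+P[3]-P[0]-P[2])/2
a=np.arctan2(d[1],d[0])
print(np.degrees(a),np.linalg.norm(d),np.degrees(np.arctan2(-w[0],w[1])),np.linalg.norm(w))
a=(a+np.arctan2(-w[0],w[1]))/2
c=P.mean(0)[:2]; u=np.array([np.cos(a),np.sin(a)]); v=np.array([-u[1],u[0]])
# check with the -y edge
print("rim mid from edge", (P[0]+P[2])/2+np.r_[.004*v,0])
g=c+.01*u-.076*v; print("grip",g, np.degrees(a))
rel([*g,.12],180+np.degrees(a)); 
E
python3 emp.py
```

```text
[[0.4393 0.1771 0.07  ]
 [0.4395 0.336  0.07  ]
 [0.6776 0.1781 0.07  ]
 [0.6776 0.3364 0.07  ]] [0.55849721 0.25690418 0.07      ]
0.167385373668651 0.23817486734178162 -0.0503686393360205 0.15855939427245397
rim mid from edge [0.55842343 0.18162451 0.07      ]
grip [0.56857481 0.18091443] 0.05850836716631526
t [-0.0585  0.0423  0.1488] rv [-0.0012 -0.0012 -0.0036] clock 7.9
```

```bash
python3 -m handwheel '[[[-0.058,0.042,0.05,0,0,0,0.04],[-0.058,0.042,0.1,0,0,0,0.04],[-0.058,0.042,0.149,0,0,0,0.04],[-0.058,0.042,0.149,0,0,0,0.04],[-0.058,0.042,0.149,0,0,0,0.04],[-0.058,0.042,0.149,0,0,0,0.04]]]' 80; python3 - <<'E'
from h import *
o=manip.get_obs(); im=manip.camera("wrist"); cv2.imwrite("pics/w6.png",im)
rel([.5685,.181,.0565],180)
print(proj("wrist",[[.5685,.181,.07],[.45,.177,.07],[.45,.185,.07]]))
E
```

```text
clock: 8.65
position: [0.5694, 0.1829, 0.1238]
ee_rot: [0.0, 1.0, 0.001, 0.002]
ft_force: [-0.5, 0.1, 0.4]
grip_width: 0.467
t [ 0.0008 -0.0021  0.0669] rv [ 0.0019  0.0035 -0.0002] clock 8.7
[[311.39383098 270.2548225 ]
 [300.34117938  -1.31700351]
 [320.25592844  -1.29913198]]
```

View pics/w6.png

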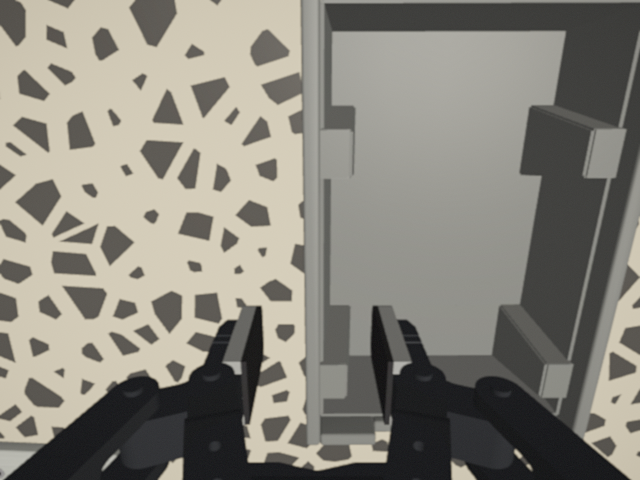

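```bash
python3 -m handwheel '[[[0,0.001,0.03,0,0,0,0.04],[0,0.001,0.05,0,0,0,0.04],[0,0.001,0.062,0,0,0,0.04],[0,0.001,0.062,0,0,0,0.04],[0,0.001,0.062,0,0,0,0.04],[0,0.001,0.062,0,0,0,0.04]]]' 80; python3 - <<'E'
from h import *
o=manip.get_obs(); print(o["position"],o["ft_force"]); im=manip.camera("wrist"); cv2.imwrite("pics/w7.png",im)
E
```

```text
clock: 9.45
position: [0.5684, 0.184, 0.0597]
ee_rot: [-0.0, 1.0, 0.0, 0.001]
ft_force: [-0.0, -0.2, -0.8]
grip_width: 0.468
[0.56841371 0.1840234  0.05974711] [-0.01283583 -0.21174099 -0.84102063]
```

View pics/w7.png

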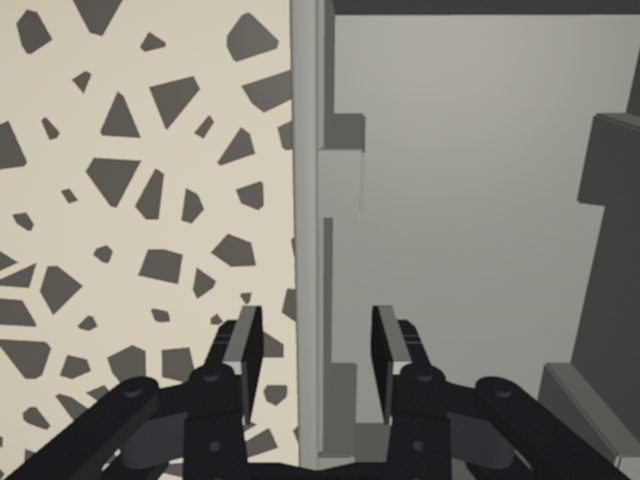

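```bash
python3 -m handwheel '[[[0,-0.003,0.0035,0,0,0,0.04],[0,-0.003,0.0035,0,0,0,0.04],[0,-0.003,0.0035,0,0,0,0.03],[0,-0.003,0.0035,0,0,0,0.02],[0,-0.003,0.0035,0,0,0,0.0],[0,-0.003,0.0035,0,0,0,0.0],[0,-0.003,0.0035,0,0,0,0.0],[0,-0.003,0.0035,0,0,0,0.0]]]' 80; python3 - <<'E'
from h import *
o=manip.get_obs(); print(o["position"],o["ft_force"],o["torque"],o["grip_width"]*85); im=manip.camera("wrist"); cv2.imwrite("pics/w8.png",im)
E
```

```text
clock: 10.5
position: [0.5679, 0.1808, 0.0556]
ee_rot: [-0.0, 1.0, 0.0, 0.0]
ft_force: [-1.7, -0.7, 5.0]
grip_width: 0.07
[0.56793931 0.18081883 0.05557684] [-1.7011056  -0.71568648  5.00918172] [-0.16926406  0.43855871  0.00940795] 5.975437515202637
```

View pics/w8.png

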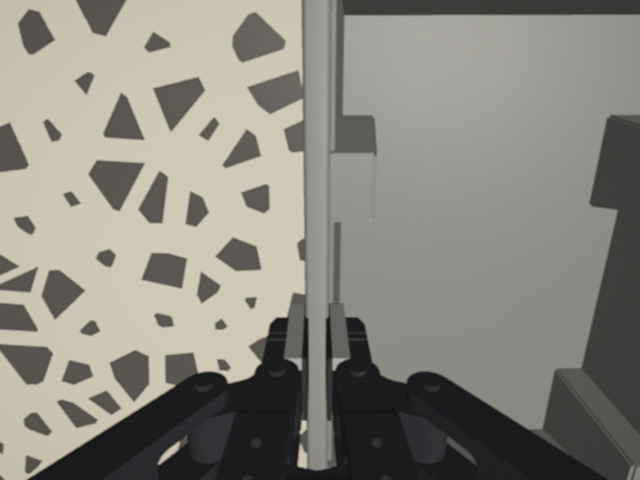

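The fingers hold the rim band at about 6 to 8 mm opening. Next I'll lift it and look.

```bash
python3 -m handwheel '[[[0,0,-0.01,0,0,0,0],[0,0,-0.03,0,0,0,0],[0,0,-0.07,0,0,0,0],[0,0,-0.12,0,0,0,0],[0,0,-0.16,0,0,0,0],[0,0,-0.18,0,0,0,0],[0,0,-0.18,0,0,0,0],[0,0,-0.18,0,0,0,0]]]' 80; python3 - <<'E'
from h import *
o=manip.get_obs(); print(o["position"],o["ft_force"],o["torque"],o["grip_width"]*85); im=manip.camera("wrist"); cv2.imwrite("pics/w9.png",im);cv2.imwrite("pics/s9.png",manip.camera("scene"))
E
```

```text
clock: 11.55
position: [0.5673, 0.1806, 0.234]
ee_rot: [-0.0, 1.0, -0.0, -0.001]
ft_force: [0.2, 0.4, -2.8]
grip_width: 0.07
[0.56725242 0.18064365 0.23396106] [ 0.19705773  0.36794062 -2.83028956] [-0.12066684  0.0007905   0.0215983 ] 5.965239119280915
```

View pics/w9.png

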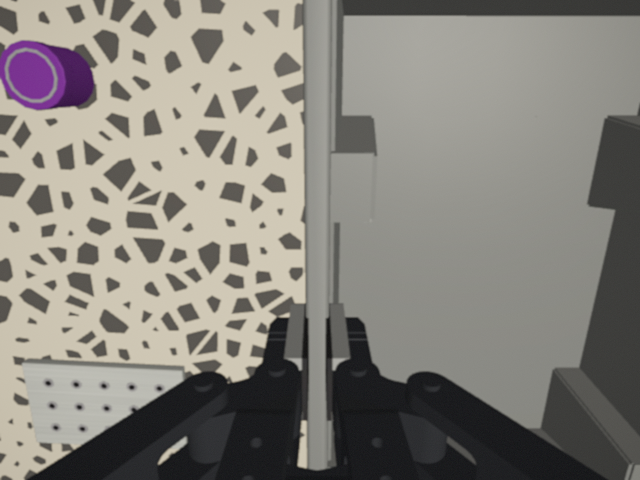

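View pics/s9.png

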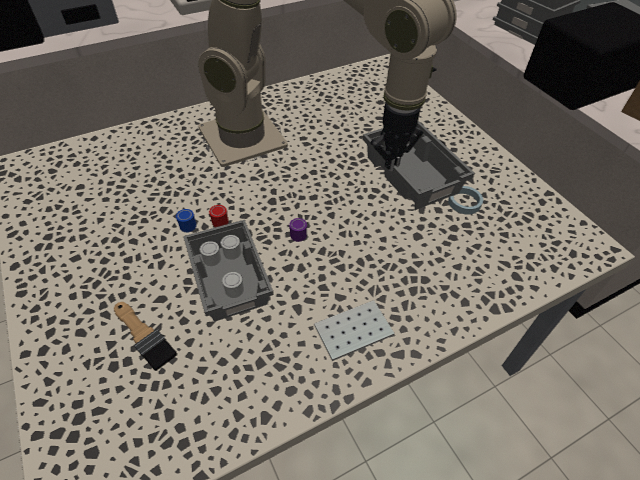

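```bash
python3 -m handwheel '[[[0.002,-0.025,-0.01,0,0,0.15,0],[0.004,-0.05,-0.02,0,0,0.33,0],[0.006,-0.075,-0.03,0,0,0.51,0],[0.008,-0.1,-0.035,0,0,0.69,0],[0.01,-0.125,-0.035,0,0,0.87,0],[0.012,-0.15,-0.035,0,0,1.05,0],[0.014,-0.175,-0.035,0,0,1.23,0],[0.017,-0.2,-0.035,0,0,1.4,0]]]' 80; python3 - <<'E'
from h import *
o=manip.get_obs(); print(o["joint_pos"],R.from_quat(o["ee_rot"]).as_matrix()[:2,0])
rel([.50,-.22,.27],45);rel([.47,-.39,.29],0)
E
```

```text
clock: 12.65
position: [0.5503, -0.02, 0.2693]
ee_rot: [0.646, 0.763, -0.001, -0.001]
ft_force: [0.0, -0.1, -2.7]
grip_width: 0.069
[-0.5870958   0.15600579  0.61044112  1.63019502 -0.09052605  1.38557894
  0.19968125] [-0.16445386  0.98638477]
t [-0.189  -0.0825 -0.0006] rv [-1.500e-03  7.000e-04  9.506e-01] clock 12.65
t [-0.3518 -0.1401 -0.0205] rv [-1.300e-03  1.300e-03  1.736e+00] clock 12.65
```

```bash
python3 - <<'E'
from h import *
rel([.555,-.38,.27],-5.9)
E
python3 -m handwheel '[[[-0.045,-0.005,0,0,0,0.15,0],[-0.09,-0.01,0,0,0,0.33,0],[-0.135,-0.015,0,0,0,0.51,0],[-0.18,-0.02,0,0,0,0.69,0],[-0.225,-0.025,0,0,0,0.87,0],[-0.27,-0.03,0,0,0,1.05,0],[-0.31,-0.035,0,0,0,1.23,0],[-0.34,-0.04,0,0,0,1.4,0]]]' 80; python3 - <<'E'
from h import *
rel([.555,-.38,.27],-5.9)
E
```

```text
t [-0.3559 -0.0546 -0.0006] rv [-1.200e-03  1.400e-03  1.839e+00] clock 12.65
clock: 13.65
position: [0.5688, -0.3626, 0.2689]
ee_rot: [0.986, 0.167, -0.001, -0.0]
ft_force: [0.2, -0.6, -2.1]
grip_width: 0.068
t [-0.0187  0.0119 -0.0011] rv [-0.0006  0.0018  0.4379] clock 13.65
```

```bash
python3 -m handwheel '[[[-0.006,0.004,0,0,0,0.15,0],[-0.012,0.008,0,0,0,0.3,0],[-0.0185,0.012,-0.001,0,0,0.438,0],[-0.0185,0.012,-0.001,0,0,0.438,0],[-0.0185,0.012,-0.001,0,0,0.438,0],[-0.0185,0.012,-0.001,0,0,0.438,0]]]' 80; python3 - <<'E'
from h import *
o=manip.get_obs(); im=manip.camera("wrist"); cv2.imwrite("pics/w10.png",im); print(o["position"],o["ee_rot"],o["joint_pos"])
import json; json.dump({k:list(map(float,o[k])) for k in("position","ee_rot")},open("w10.json","w"))
E
```

```text
clock: 14.4
position: [0.5562, -0.3781, 0.271]
ee_rot: [0.999, -0.047, -0.0, -0.0]
ft_force: [-0.5, 0.1, -2.2]
grip_width: 0.068
[ 0.55624487 -0.37806734  0.27100958] [ 9.98901279e-01 -4.68631311e-02 -4.10075868e-05 -2.84392621e-04] [-0.10862433  0.59147541  1.02020483  1.29698936 -0.49636747  1.5148403
 -0.80864043]
```

View pics/w10.png

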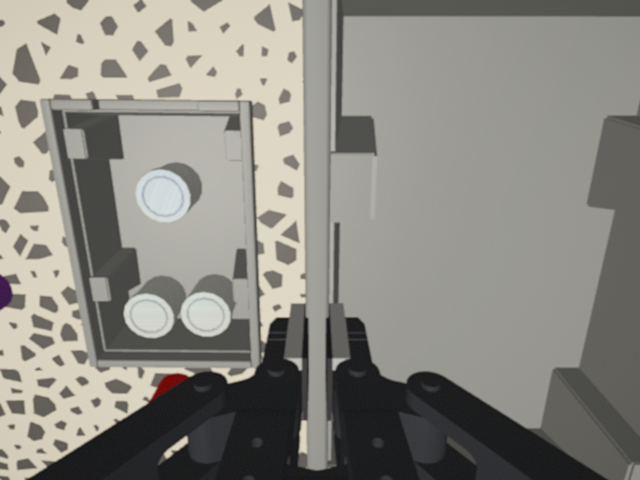

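```bash
python3 - <<'E'
from h import *
im=cv2.imread("pics/w10.png"); q=[(42,101),(251,101),(92,366),(259,366)]
z=[cv2.resize(im[y-20:y+20,x-30:x+30],None,fx=6,fy=6,interpolation=2) for x,y in q]
cv2.imwrite("pics/c10.png",cv2.vconcat([cv2.hconcat(z[:2]),cv2.hconcat(z[2:])]))
E
```

```text
(no output)
```

View pics/c10.png

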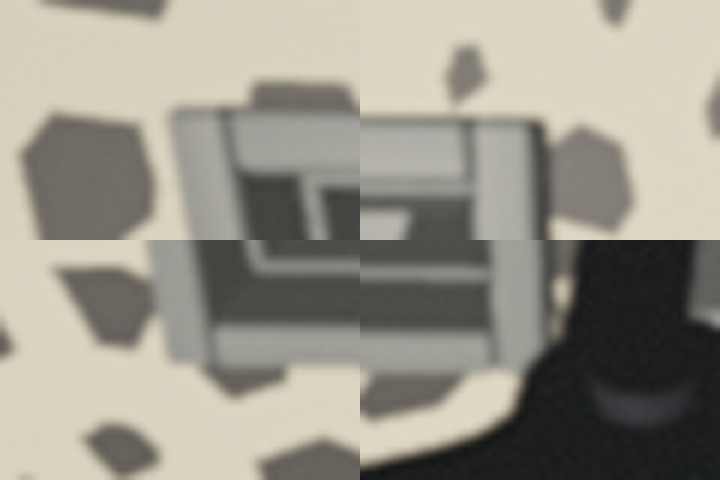

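```bash
python3 - <<'E'
from h import *
import json
o=json.load(open("w10.json"))
P=cast("wrist",[(40.3,99),(250.2,101),(90,366.5),(260.3,367.7)],.07,o); print(P.round(4),P.mean(0))
d=(P[0]+P[1]-P[2]-P[3])/2; w=(P[0]+P[2]-P[1]-P[3])/2
print(np.degrees(np.arctan2(d[1],d[0])),np.linalg.norm(d),np.degrees(np.arctan2(-w[0],w[1])),np.linalg.norm(w))
print("tins",cast("wrist",[(163,196),(149,316),(206,314)],.049,o).round(4))
c=P.mean(0)[:2]; yaw=-5.85
y=np.radians(yaw); X=np.array([np.cos(y),np.sin(y)]);Y=np.array([np.sin(y),-np.cos(y)])
g=c-.0094*X-.0761*Y; print("tcp target",g)
rel([*g,.27],yaw); rel([*g,.135],yaw)
E
```

```text
[[ 0.6511 -0.176   0.07  ]
 [ 0.6348 -0.3342  0.07  ]
 [ 0.4138 -0.1509  0.07  ]
 [ 0.3978 -0.3096  0.07  ]] [ 0.52436194 -0.2426654   0.07      ]
-5.973120018228761 0.23844689890484969 -5.807415602886494 0.15926231379386727
tins [[ 0.5641 -0.2449  0.049 ]
 [ 0.4503 -0.2073  0.049 ]
 [ 0.4474 -0.2617  0.049 ]]
tcp target [ 0.52276735 -0.16600363]
t [-0.0533 -0.2081  0.0012] rv [-0.0004 -0.      0.0078] clock 14.45
t [-0.0533 -0.208   0.1362] rv [-0.0004 -0.      0.0078] clock 14.45
```

```bash
python3 -m handwheel '[[[-0.014,-0.05,0,0,0,0,0],[-0.028,-0.1,0,0,0,0,0],[-0.04,-0.15,0,0,0,0,0],[-0.053,-0.2,0,0,0,0,0],[-0.0533,-0.2087,0,0,0,0.004,0],[-0.0533,-0.2087,0.05,0,0,0.004,0],[-0.0533,-0.2087,0.09,0,0,0.004,0],[-0.0533,-0.2087,0.12,0,0,0.004,0]]]' 80; python3 -m handwheel '[[[0,0,0,0,0,0,0],[0,0,0,0,0,0,0],[0,0,0,0,0,0,0]]]';python3 - <<'E'
from h import *
o=manip.get_obs(); cv2.imwrite("pics/w11.png",manip.camera("wrist"));cv2.imwrite("pics/s11.png",manip.camera("scene")); cv2.imwrite("pics/t11.png",manip.camera("top"));
rel([.5228,-.1655,.136],-5.9)
s=cv2.imread("pics/s11.png")[180:340,140:340]; t=cv2.imread("pics/t11.png")[170:330,350:480]
cv2.imwrite("pics/c11.png",np.hstack([cv2.resize(s,(480,384),interpolation=2),cv2.resize(t,(312,384),interpolation=2)]))
E
```

```text
clock: 15.45
position: [0.5225, -0.1663, 0.1499]
ee_rot: [0.999, -0.05, -0.0, -0.0]
ft_force: [-0.3, 1.4, -0.6]
grip_width: 0.068
clock: 15.82
position: [0.5237, -0.1661, 0.1527]
ee_rot: [0.999, -0.05, 0.001, -0.0]
ft_force: [-0.8, -0.2, -2.8]
grip_width: 0.064
t [-0.0006 -0.0002  0.016 ] rv [-0.0003 -0.0013  0.003 ] clock 15.97
```

View pics/c11.png

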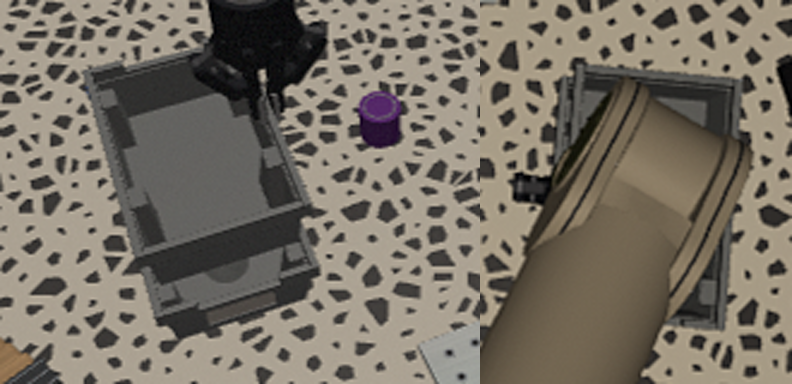

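View pics/w11.png

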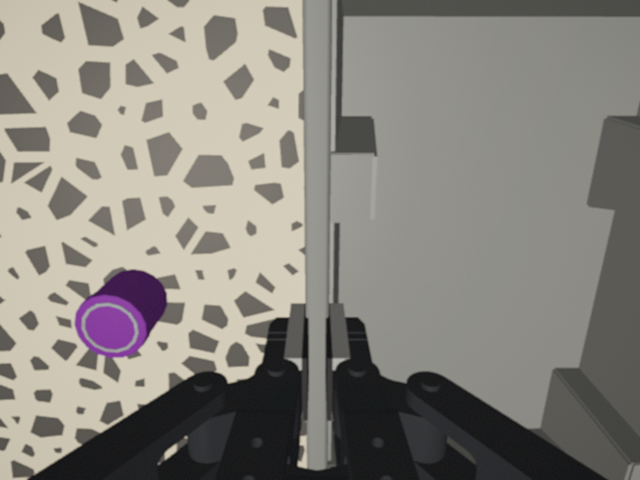

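The held tray is above the full one, label end towards the robot. The held tray looks unchanged in the wrist view. I'll lower it in steps.

```bash
python3 -m handwheel '[[[-0.0005,0,0.012,0,0,0.002,0],[-0.0005,0,0.022,0,0,0.002,0],[-0.0005,0,0.03,0,0,0.002,0],[-0.0005,0,0.03,0,0,0.002,0],[-0.0005,0,0.03,0,0,0.002,0]]]';python3 - <<'E'
from h import *
o=manip.get_obs(); print(o["position"],o["ft_force"],o["torque"])
s=manip.camera("scene"); cv2.imwrite("pics/s12.png",s)
cv2.imwrite("pics/c12.png",cv2.resize(s[190:330,160:300],None,fx=4,fy=4,interpolation=2))
E
```

```text
clock: 16.6
position: [0.5225, -0.1658, 0.1214]
ee_rot: [0.999, -0.051, 0.0, 0.0]
ft_force: [-0.1, -0.7, -2.3]
grip_width: 0.068
[ 0.52252027 -0.16584641  0.12143643] [-0.13293892 -0.72228559 -2.28581851] [0.16989949 0.05332963 0.01346493]
```

View pics/c12.png

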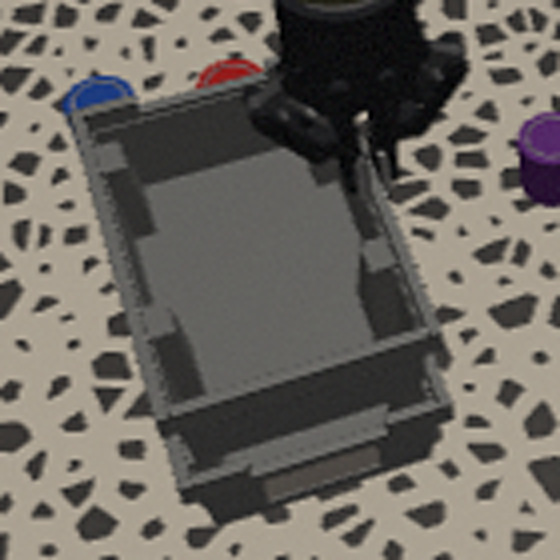

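The foot has entered the rim with no contact force. I'll go down the last 8 mm.

```bash
python3 -m handwheel '[[[0,0,0.003,0,0,0,0],[0,0,0.005,0,0,0,0],[0,0,0.007,0,0,0,0],[0,0,0.008,0,0,0,0],[0,0,0.008,0,0,0,0],[0,0,0.008,0,0,0,0]]]';python3 - <<'E'
from h import *
o=manip.get_obs(); print(o["position"],o["ft_force"],o["torque"])
E
```

```text
clock: 17.4
position: [0.5225, -0.1655, 0.1136]
ee_rot: [0.999, -0.051, 0.0, -0.0]
ft_force: [-2.7, 2.6, 4.8]
grip_width: 0.067
[ 0.52248782 -0.16554656  0.11356631] [-2.66980046  2.63704544  4.76102373] [ 0.47752491  0.65879325 -0.00491292]
```

```bash
python3 -m handwheel '[[[0,0,0,0,0,0,0.005],[0,0,0,0,0,0,0.01],[0,0,0,0,0,0,0.02],[0,0,0,0,0,0,0.035],[0,0,0,0,0,0,0.04],[0,0,0,0,0,0,0.04]]]';python3 - <<'E'
from h import *
o=manip.get_obs(); print(o["position"],o["ft_force"],o["torque"])
cv2.imwrite("pics/w13.png",manip.camera("wrist"))
E
```

```text
clock: 18.15
position: [0.5224, -0.1657, 0.1133]
ee_rot: [0.999, -0.051, 0.0, -0.0]
ft_force: [-0.2, -0.3, 1.3]
grip_width: 0.47
[ 0.52244472 -0.16567657  0.11329007] [-0.20952055 -0.32954173  1.27931969] [ 0.00586477  0.03322914 -0.00741815]
```

View pics/w13.png

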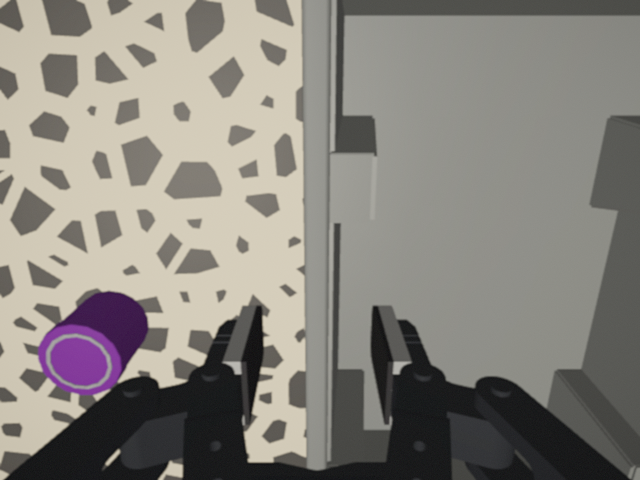

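The fingers are open, one each side of the rim, and the tray didn't shift on release. I'll back off and verify.

```bash
python3 -m handwheel '[[[0,0,-0.03,0,0,0,0.04],[0,0,-0.08,0,0,0,0.04],[0,0,-0.13,0,0,0,0.04],[0.03,-0.05,-0.18,0,0,0,0.04],[0.03,-0.08,-0.23,0,0,0,0.04],[0.03,-0.08,-0.25,0,0,0,0.04],[0.03,-0.08,-0.25,0,0,0,0.04],[0.03,-0.08,-0.25,0,0,0,0.04]]]';python3 - <<'E'
from h import *
import json
o=manip.get_obs(); json.dump({k:list(map(float,o[k])) for k in("position","ee_rot")},open("w14.json","w"));print(o["position"])
cv2.imwrite("pics/w14.png",manip.camera("wrist"))
s=manip.camera("scene"); t=manip.camera("top"); cv2.imwrite("pics/s14.png",s); cv2.imwrite("pics/t14.png",t)
cv2.imwrite("pics/c14.png",np.hstack([cv2.resize(s[190:330,160:300],(400,400),interpolation=2),cv2.resize(t[180:330,350:470],(320,400),interpolation=2)]))
E
```

```text
clock: 19.2
position: [0.5601, -0.0895, 0.3625]
ee_rot: [0.999, -0.051, -0.0, -0.0]
ft_force: [0.8, -0.2, -0.3]
grip_width: 0.47
[ 0.56006287 -0.0895049   0.36251331]
```

View pics/w14.png

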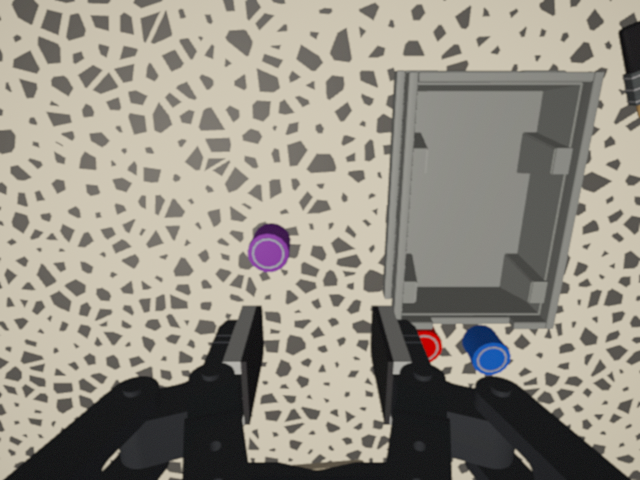

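View pics/c14.png

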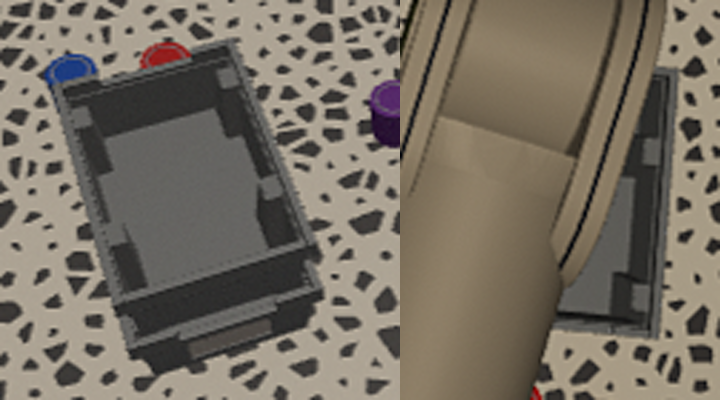

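View pics/s14.png

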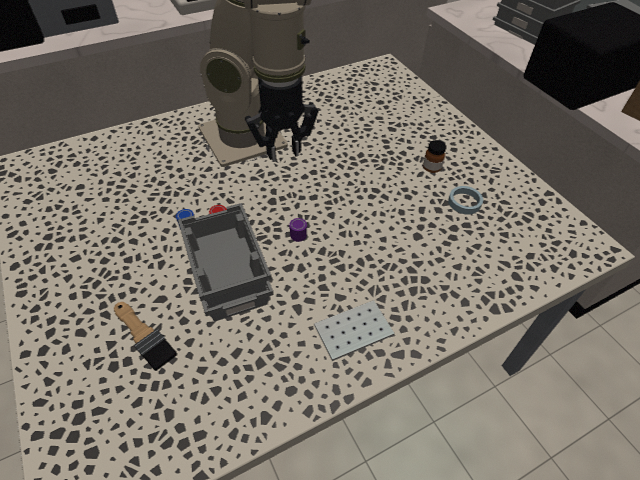

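```bash
python3 - <<'E'
from h import *
import json
o=json.load(open("w14.json")); im=cv2.imread("pics/w14.png"); s=cv2.imread("pics/s14.png")
Z=lambda im,q,f=6:cv2.hconcat([cv2.resize(im[y-20:y+20,x-16:x+16],None,fx=f,fy=f,interpolation=2) for x,y in q])
cv2.imwrite("pics/c15.png",cv2.vconcat([Z(im,[(403,71),(600,71),(400,315),(553,327)]),Z(s,[(183,223),(240,210),(202,295),(268,275)])]))
E
```

```text
(no output)
```

View pics/c15.png

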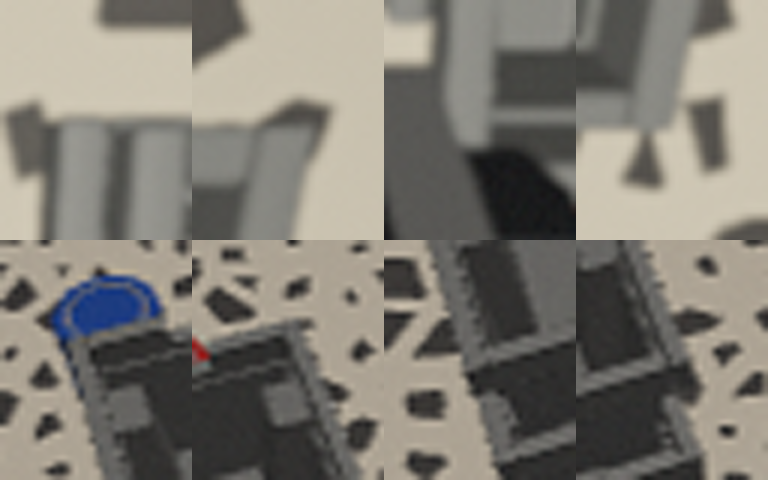

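```bash
python3 - <<'E'
from h import *
import json
o=json.load(open("w14.json"))
P=cast("wrist",[(409.2,71.3),(604.5,71.8),(553.8,328.3)],.128,o); print(P.round(4),"centre",(P[0]+P[2])/2,np.linalg.norm(P[0]-P[1]),np.linalg.norm(P[1]-P[2]))
print("left edge pt",cast("wrist",(394.2,311.7),.128,o)); print("lower TL",cast("wrist",(397,71.3),.07,o))
S=cast("scene",[(178,219.7),(243.7,204.2),(200.3,296.3),(271,277.5)],.128); print(S.round(4),S.mean(0))
# 2-view triangulation of three corners
from numpy.linalg import lstsq
c1,M1=campose("wrist",o); c2,M2=campose("scene")
for a,b in (((409.2,71.3),(271,277.5)),((604.5,71.8),(200.3,296.3)),((553.8,328.3),(178,219.7))):
    D=[];Q=[]
    for n,uv,M in (("wrist",a,M1),("scene",b,M2)):
        d=cast(n,uv,.1,o)[0]-M[:3,3]; d/=np.linalg.norm(d); A=np.eye(3)-np.outer(d,d); D.append(A); Q.append(A@M[:3,3])
    print(lstsq(np.vstack(D),np.hstack(Q),rcond=None)[0].round(4))
E
```

```text
[[ 0.6482 -0.1738  0.128 ]
 [ 0.6316 -0.3319  0.128 ]
 [ 0.3947 -0.3087  0.128 ]] centre [ 0.52146812 -0.24121892  0.128     ] 0.15904948965149052 0.23795281858693978
left edge pt [[ 0.42935552 -0.151862    0.128     ]]
lower TL [[ 0.65036872 -0.1740632   0.07      ]]
[[ 0.3984 -0.3084  0.128 ]
 [ 0.4207 -0.1472  0.128 ]
 [ 0.6345 -0.3309  0.128 ]
 [ 0.6578 -0.1776  0.128 ]] [ 0.52783097 -0.24103688  0.128     ]
[ 0.6489 -0.1755  0.1158]
[ 0.6323 -0.3316  0.1267]
[ 0.395  -0.3087  0.1263]
```

```bash
python3 - <<'E'
from h import *
a=cv2.imread("pics/scene0.png");b=cv2.imread("pics/s14.png")
for n,(x0,y0,x1,y1) in dict(plate=(310,295,400,360),brush=(105,295,180,375),tape=(445,183,488,215),jar=(420,136,450,174)).items(): print(n,cv2.absdiff(a[y0:y1,x0:x1],b[y0:y1,x0:x1]).mean().round(2))
print(manip.hand_in())
E
```

```text
plate 2.09
brush 2.02
tape 2.02
jar 2.19
the job is handed in; nothing more can be done
None
```

The bench tin is in the free half of the full tray, and the empty tray is stacked on top of it, turned end for end. I handed the job in at about 19 s of the 58 s; no verdict was reported.

- **Tin:** I placed it at about x = +40 mm, y = 0 in the full tray. A wrist picture after release showed it upright. A later one put the lid at (0.564, −0.245), the same place.
- **Empty tray:** I gripped it by the rim on its −y side, turned it 186° and lowered it in steps. Contact came with the tool at z = 0.1136, the height that matches the ledges (underside at 58 mm). It did not visibly move when I let go.
- **Centring:** the upper rim's size in the wrist picture fits a rim top at 128 mm. One pair of corners puts it about 2 mm off in x and under 1 mm off in y, against the 5 mm play.
- **Bystanders:** the plate, brush, tape and jar areas look the same before and after, apart from image noise.

**Checks that disagreed:**
- The scene camera put the stack's centre about 6 mm farther out in x than the wrist camera. That difference is larger than the calibration error and I did not resolve it.
- Triangulating three rim corners gave heights of 126, 127 and 116 mm. I put the 116 down to a badly picked corner pixel, because its edge was hard to make out.
- I judged that the tray is level from the pictures and did not measure it.
- The tins cannot be seen under the upper tray, so I could not recheck them after stacking.

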